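# Raking light on a microscope slide

## Task

Draw the yellow inspection lamp straight up out of the white rack, and only then tilt it and hold it raised over the stage so that its lens, about 10 cm from the green specimen, shines on it slantwise at about 45 degrees, coming squarely across one of the slide's long sides (either one). Finish while still holding the lamp there, still, in the gripper and resting on nothing; touch neither the stage nor its slide, and leave everything else where it is.

Things in the scene. Friction and masses are not known exactly. Their poses are not given: they have to be found in the camera images.
- lamp: round lamp, 170 mm long, 0.1-0.2 kg: dark steel head 28 mm thick (lowest 40 mm), yellow body 26 mm thick with thin black bands (40-150 mm), black 24 mm tail cap. Stands upright, lens down, loosely in any one of the rack's holes, 60 mm inside, 110 mm above the rack. Origin: centre of the lens face; z runs from lens to tail, it shines along -z. Turn about z is of no matter
- lamp_grip (a point): point on the lamp's axis in its yellow body, 130 mm from the lens, a good place to grip, firmly (the balance point, with the batteries in the tail half, is 117 mm from the lens); closing across the row of holes (along the rack's x), the fingers have free room
- rack: fixed white block, 80 mm (its x) by 230 mm (its y) by 80 mm high; three upright round holes 31 mm wide and 60 mm deep in a row along its y at -70, 0, +70 mm, a stick-like thing upright in each, up to 110 mm above the block; origin under its centre. Blue strip on its -x face
- stage: fixed slide stage: aluminium block, black top, 160 mm (its x) by 120 mm (its y) by 40 mm high; black knob on its +x end reaching 18 mm out. A glass slide, 76 x 26 mm, 1.5 mm thick, is fixed flat in the middle of the top, long sides along the stage's x, white label at its +x end. Origin under the centre of the block, z up
- specimen (a point): the green round specimen, 16 mm across, in the middle of the slide, 42 mm above the bench; its axes are those of the stage (x along the slide's long sides)
- marker: thick felt marker, white body with red ends, 130 mm long, 26 mm thick, standing in one of the rack's other holes; origin at its lower end. Bystander.
- blower: blue and grey hand dust blower stick, 135 mm long, 26 mm thick, standing in one of the rack's other holes; origin at its lower end. Bystander.
- slidebox: closed blue slide box, 92 x 172 x 35 mm; origin under its centre. Bystander.
- dish: closed round culture dish, 90 mm across, 18 mm high, pink inside; origin under its centre. Bystander.
- dropper: small amber bottle with a black cap, 40 mm across, 75 mm high; origin under its centre. Bystander.
- objective: brass and steel microscope objective standing on the bench, 40 mm across, 50 mm high; origin under its centre. Bystander.
Not all that is in view belongs to the job. What is shaped like the lamp but orange or purple is not meant.

How it is judged:
By the outcome, as a careful person would: the job done as asked, in the order asked, and still so for the second after the job is handed in, while the arm keeps its last pose, push and grip.
It also fails if it takes over 34 s, if anything falls off the work surface, if the arm or the gripper's body presses on something with over 40 N, if the wrist force passes 120 N, or if a joint passes its speed limit or range.

## Robot

A 7-joint arm with a two-finger parallel gripper is mounted at the origin on the work surface. World frame = base frame: x ahead of the robot, y to its left, z up, the work surface at z = 0. Lengths are in m, angles in rad, forces in N, time in s.
With the tool pointing down it reaches from about 0.425 to 0.825 m from the base axis. Payload 3.6 kg.
Tool frame: the origin (TCP) lies where the fingers leave the gripper's body, on its centre line; the fingertips stand 73 mm ahead of it and the grasp point (between the pads) lies 54 mm ahead of it (ctrl.finger_overhang is the distance from the TCP to the fingertips, in m); z points along the fingers, y is the line along which they close (so a half turn about z gives the same grasp; the last joint's range is limited). The gripper opens to 85 mm and grips with 20 to 120 N. Pads are 22 mm wide; open, the fingers measure 114 mm over their backs; the gripper's body (76 mm by 85 mm) begins 54 mm behind the grasp point. The pads swing forward as they close: fully open they stand 13 mm farther back than shut.
Start: joints at [1.232, 0.615, -0.013, 1.423, 0.008, 1.103, -0.04], TCP at [0.199, -0.619, 0.304] pointing down, gripper open.
Joint ranges: [-3.12, 3.12], [-0.3, 2.06], [-1.34, 1.32], [0.26, 2.42], [-1.36, 4.5], [0.01, 1.98], [-2.84, 2.84]. Speed limits (rad/s): [2.79, 2.79, 3.14, 3.14, 3.14, 3.14, 3.14].

## Interface

Orientations are given as a unit quaternion [w, x, y, z].
In Python, from plant import ctrl gives the robot as it stands. The module is installed in compiled form; this text tells all that it offers.
- The arm moves only by the tool move_arm, never from a script. Its argument "targets" is a list of rows, each an object with "xyz": the shift along the tool's x, y, z in mm, a list of three; "rot": the turn, a rotation vector about the tool's x, y, z in degrees, a list of three; "gripper": the finger opening in mm, from 0 to 85.4. In form: [{"xyz": [x, y, z], "rot": [wx, wy, wz], "gripper": gripper}, ...]. A call has exactly 5 rows; each row is the pose to reach, as a shift and turn from the pose commanded when the call began, along the tool's axes at that moment; what a row does not reach only later rows make up. A row lasts 1/12 s, in which the tool goes at most 41.7 mm and 7.16 degrees, less where a joint would pass 70% of its speed; a pose out of reach is approached as far as the arm can. A call with a gripper value outside its range is refused whole. The fingers move at their own pace and stop on an object; "newtons" is the grip in N (left out, the last holds). Time passes only in rows, so rows that repeat a pose let the fingers close, or fill a call up. It gives the time, the measured TCP pose, the force, the opening and the grip force at its end, in the units of the state.
- ctrl.observe(): the state, without advancing time (a new reading comes with each control period).
- ctrl.grab_frame(name): name is "side" or "top" or "wrist"; returns the picture (384x512x3 uint8, blue, green, red); there is no depth.
- ctrl.camera_model(name): a dict with "intrinsics" (3x3 intrinsics, pixels), "extrinsics" (4x4, takes a point from world to camera coordinates); the wrist camera has in their place "T_tool_cam" (4x4, takes a point from camera to tool coordinates, whose origin is the TCP and whose axes are the flange's). Camera axes: x right, y up, looking along -z (the intrinsics and any distortion apply to the point x, -y, -z); pixel columns grow to the right and rows downward; lengths in m; the calibration is good to about 2 mm. The wrist camera is an equidistant fisheye: a pixel r from the principal point sees the ray r / f radians off the axis. A picture is of the moment at which its call begins: read the wrist's pose just before it. camera_model takes no time and is no camera call.
- ctrl.sign_off(): hands the job in; it is judged then, once.
The state is a dict: "time_s": time; "joint_pos": joint angles; "qd": joint speeds; "tau": joint torques, N m; "eef_pos": TCP position; "eef_rot": TCP orientation; "force": force on the tool from outside, world axes, zero at the start; "torque": the same for the moment, N m; "grip_width": finger opening in m; "grip_force": force on a finger pad.
Only numpy, scipy, OpenCV 4.12 (cv2) and the standard library are available. Lean on these libraries where they do the work, as an engineer would, in place of code of your own. Each camera call takes 0.05 s, during which the arm holds its last target. There are 200 camera calls.

## Working session

There is one attempt and no reset: what is moved stays moved. The work goes in short steps, Python scripts to look and compute and a tool call to move; the robot and the scene stay as the last step left them, time stands still between calls to the robot, and variables do not carry over. Pictures are saved under pics/ and viewed, at most 10 in all, crops included, and the job is handed in when it is done.

Besides the shell and the picture viewer there is one more tool, called after "Emit:" as name(argument=value, ...), one argument or row to a line, values as JSON. move_arm: Moves the arm, as the interface text tells. Its arguments: {"type":"object","properties":{"targets":{"type":"array","items":{"type":"object","properties":{"xyz":{"type":"array","items":{"type":"number"}},"rot":{"type":"array","items":{"type":"number"}},"gripper":{"type":"number"}}}},"newtons":{"type":"number"}},"required":["targets"]}

```bash
mkdir -p pics
python3 - <<'E'
from plant import ctrl
import cv2,numpy as np
np.set_printoptions(precision=4,suppress=True)
s=ctrl.observe();print(s['time_s'],s['eef_pos'],s['eef_rot'],s['grip_width'],ctrl.finger_overhang)
for n in('side','top','wrist'):
    im=ctrl.grab_frame(n);cv2.imwrite(f'pics/{n}0.png',im)
    m=ctrl.camera_model(n);print(n,m)
a=[cv2.imread(f'pics/{n}0.png') for n in('side','top')]
E
```

```text
0.0 [ 0.1992 -0.6181  0.3027] [-0.0013  0.9879  0.1553 -0.0002] 0.08513708070544208 0.0726
side {'intrinsics': array([[364.3247,   0.    , 259.3938],
       [  0.    , 364.3247, 191.8808],
       [  0.    ,   0.    ,   1.    ]]), 'extrinsics': array([[ 0.992 , -0.1263, -0.0004, -0.5801],
       [ 0.0663,  0.5179,  0.8528, -0.1492],
       [-0.1075, -0.846 ,  0.5222, -0.995 ],
       [ 0.    ,  0.    ,  0.    ,  1.    ]])}
top {'intrinsics': array([[407.6753,   0.    , 252.6318],
       [  0.    , 407.6753, 191.6661],
       [  0.    ,   0.    ,   1.    ]]), 'extrinsics': array([[ 0.0118, -0.9999,  0.0119,  0.0022],
       [ 0.9937,  0.013 ,  0.1117, -0.6204],
       [-0.1118,  0.0105,  0.9937, -1.2885],
       [ 0.    ,  0.    ,  0.    ,  1.    ]])}
wrist {'intrinsics': array([[297.3186,   0.    , 253.6995],
       [  0.    , 297.3186, 192.0671],
       [  0.    ,   0.    ,   1.    ]]), 'T_tool_cam': array([[-0.0006,  0.9582,  0.2862,  0.073 ],
       [ 1.    ,  0.0006,  0.0002, -0.0005],
       [ 0.    ,  0.2862, -0.9582, -0.0693],
       [ 0.    ,  0.    ,  0.    ,  1.    ]])}
```

View pics/top0.png

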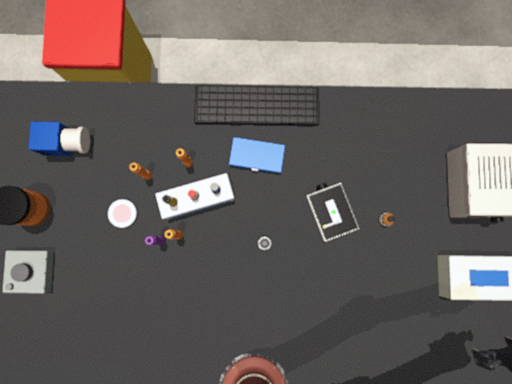

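View pics/side0.png

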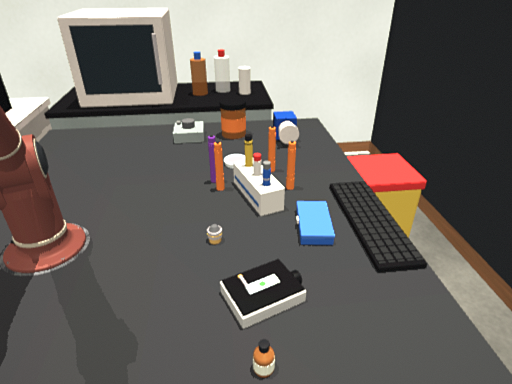

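Lamp (yellow, dark top) is in the rack's left hole at top-pixel ~(170,202), with the marker at (193,195) and blower at (215,188). The stage is at (333,212) with its knob at (322,187). Next I'll look at an enlarged crop.

Run:
```python
import cv2,numpy as np
im=cv2.imread('pics/top0.png')
a=cv2.resize(im[135:260,130:260],None,fx=4,fy=4,interpolation=cv2.INTER_CUBIC)
b=cv2.resize(im[165:260,290:360],None,fx=4,fy=4,interpolation=cv2.INTER_CUBIC)
b=cv2.copyMakeBorder(b,0,120,0,0,cv2.BORDER_CONSTANT)
cv2.imwrite('pics/c1.png',np.hstack([a,b]))
```

```text
(no output)
```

View pics/c1.png

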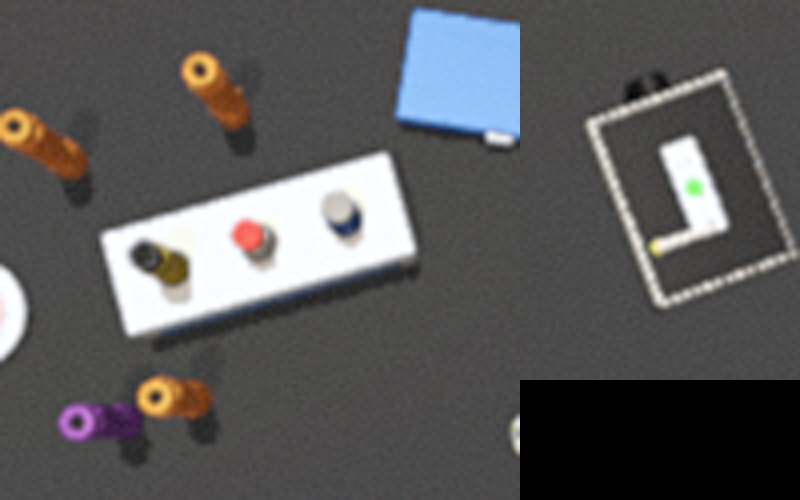

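Rack top corners, lamp cap (146,253), stage corners and specimen (694,188) are clear; a small clip lies at the slide's lower end. Now computing positions.

```bash
cat > h.py <<'E'
from plant import ctrl
import cv2,numpy as np
from scipy.spatial.transform import Rotation as R
np.set_printoptions(precision=4,suppress=True)
def back(n,px,z):
    m=ctrl.camera_model(n);K=m['intrinsics'];E=np.array(m['extrinsics'])
    d=np.linalg.inv(K)@[px[0],px[1],1];d=E[:3,:3].T@(d*[1,-1,-1]);c=-E[:3,:3].T@E[:3,3]
    return c+d*(z-c[2])/d[2]
def proj(n,P):
    m=ctrl.camera_model(n);E=np.array(m['extrinsics'])
    p=(E[:3,:3]@np.array(P)+E[:3,3])*[1,-1,-1];u=m['intrinsics']@p;return u[:2]/u[2]
def pose():
    s=ctrl.observe();q=np.array(s['eef_rot']);return np.array(s['eef_pos']),R.from_quat(q[[1,2,3,0]]),s
def delta(p,Rt):
    """shift mm / rotvec deg in tool axes to TCP position p, rotation Rt"""
    p0,R0,s=pose();return R0.inv().apply(p-p0)*1000,np.degrees((R0.inv()*Rt).as_rotvec())
E
python3 - <<'E'
from h import *
A=lambda u,v:(130-.375+u/4,135-.375+v/4)
B=lambda u,v:(290-.375+(u-520)/4,165-.375+v/4)
rc=np.array([back('top',A(*p),.08) for p in[(102,232),(388,152),(416,255),(128,336)]])
print(rc,rc.mean(0),[np.linalg.norm(rc[i]-rc[i-1]) for i in range(4)])
d=rc[0]-rc[1]+rc[3]-rc[2];print('rack y dir deg',np.degrees(np.arctan2(d[1],d[0])))
ry=d/np.linalg.norm(d);print('holes',[rc.mean(0)+k*ry for k in(.07,0,-.07)])
print('lamp tail',back('top',A(146,253),.19))
sc=np.array([back('top',B(*p),.04) for p in[(588,122),(725,72),(797,252),(660,304)]])
print(sc,sc.mean(0),[np.linalg.norm(sc[i]-sc[i-1]) for i in range(4)])
d=sc[0]-sc[3]+sc[1]-sc[2];print('stage x deg',np.degrees(np.arctan2(d[1],d[0])))
print('spec',back('top',B(694,188),.042), 'side',back('side',(263,284),.042))
for p in[(200,70),(14,127),(158,397),(78,423)]:print('decoy top',back('top',A(*p),.17))
p,r,s=pose();print(r.as_matrix())
E
```

```text
[[0.6082 0.315  0.08  ]
 [0.6744 0.093  0.08  ]
 [0.5933 0.0696 0.08  ]
 [0.5273 0.2918 0.08  ]] [0.6008 0.1924 0.08  ] [np.float64(0.08413193226135555), np.float64(0.23169732890208403), np.float64(0.08444136613669373), np.float64(0.23179304100490866)]
rack y dir deg 106.57753324184529
holes [array([0.5808, 0.2594, 0.08  ]), array([0.6008, 0.1924, 0.08  ]), array([0.6208, 0.1253, 0.08  ])]
lamp tail [0.5818 0.258  0.19  ]
[[ 0.6107 -0.1648  0.04  ]
 [ 0.653  -0.2764  0.04  ]
 [ 0.508  -0.3325  0.04  ]
 [ 0.4652 -0.222   0.04  ]] [ 0.5592 -0.2489  0.04  ] [np.float64(0.15632007967643283), np.float64(0.11933619542097236), np.float64(0.1555169788193963), np.float64(0.11851651608779572)]
stage x deg 21.30788583978422
spec [ 0.5582 -0.2498  0.042 ] side [ 0.5608 -0.2529  0.042 ]
decoy top [0.7191 0.2272 0.17  ]
decoy top [0.6749 0.3615 0.17  ]
decoy top [0.48   0.2497 0.17  ]
decoy top [0.4608 0.3062 0.17  ]
[[ 0.9518  0.3068 -0.0006]
 [ 0.3068 -0.9518  0.0019]
 [ 0.     -0.002  -1.    ]]
```

Emit:
move_arm(
  targets=[
    {"xyz":[26,-30,0],"rot":[0,0,-7],"gripper":85},
    {"xyz":[53,-60,0],"rot":[0,0,-14],"gripper":85},
    {"xyz":[79,-90,0],"rot":[0,0,-21],"gripper":85},
    {"xyz":[106,-120,0],"rot":[0,0,-28],"gripper":85},
    {"xyz":[132,-150,0],"rot":[0,0,-35],"gripper":85},
  ],
  newtons=80,
)

```text
time_s: 0.57
eef_pos: [0.2795, -0.4333, 0.3037]
eef_rot: [-0.0, 0.894, 0.448, 0.0]
force: [0.9, -0.2, -0.3]
grip_width: 0.0849
grip_force: 0.0
```

Emit:
move_arm(
  targets=[
    {"xyz":[39,-9,0],"rot":[0,0,-7],"gripper":85},
    {"xyz":[78,-19,0],"rot":[0,0,-14],"gripper":85},
    {"xyz":[116,-28,0],"rot":[0,0,-21],"gripper":85},
    {"xyz":[155,-38,0],"rot":[0,0,-28],"gripper":85},
    {"xyz":[194,-47,0],"rot":[0,0,-35],"gripper":85},
  ],
)

```text
time_s: 0.98
eef_pos: [0.3587, -0.2505, 0.304]
eef_rot: [0.0, 0.718, 0.696, -0.0]
force: [1.1, 0.2, 0.7]
grip_width: 0.0849
grip_force: 0.0
```

Emit:
move_arm(
  targets=[
    {"xyz":[37,15,0],"rot":[0,0,-4],"gripper":85},
    {"xyz":[74,29,0],"rot":[0,0,-8],"gripper":85},
    {"xyz":[112,44,0],"rot":[0,0,-12],"gripper":85},
    {"xyz":[149,58,0],"rot":[0,0,-16],"gripper":85},
    {"xyz":[186,73,0],"rot":[0,0,-18.7],"gripper":85},
  ],
)

```text
time_s: 1.4
eef_pos: [0.4386, -0.0675, 0.304]
eef_rot: [0.0, 0.597, 0.802, -0.0]
force: [0.2, -0.1, 0.4]
grip_width: 0.0847
grip_force: 0.0
```

Emit:
move_arm(
  targets=[
    {"xyz":[31,26,0],"rot":[0,0,0],"gripper":85},
    {"xyz":[61,52,0],"rot":[0,0,0],"gripper":85},
    {"xyz":[92,77,0],"rot":[0,0,0],"gripper":85},
    {"xyz":[122,103,0],"rot":[0,0,0],"gripper":85},
    {"xyz":[153,129,0],"rot":[0,0,0],"gripper":85},
  ],
)

```text
time_s: 1.82
eef_pos: [0.519, 0.1157, 0.3037]
eef_rot: [0.0, 0.598, 0.801, -0.0]
force: [0.3, -1.3, 0.9]
grip_width: 0.0851
grip_force: 0.0
```

Run:
```python
from h import *
p,r,s=pose();print(s['time_s'],p,s['joint_pos'],r.as_matrix())
x=np.r_[-.2864,.9581,0];Rt=R.from_matrix(np.c_[x,np.cross([0,0,-1],x),[0,0,-1]])
print(delta(np.r_[.581,.2585,.303],Rt))
```

```text
1.8167 [0.519  0.1157 0.3037] [ 0.1049  0.4788 -0.546   1.7553  0.291   0.9893 -0.2643] [[-0.2846  0.9586 -0.0004]
 [ 0.9586  0.2846 -0.0008]
 [-0.0006 -0.0006 -1.    ]]
(array([119.2514, 100.1023,   0.557 ]), array([-0.0354,  0.0348, -0.108 ]))
```

Emit:
move_arm(
  targets=[
    {"xyz":[31,26,0],"rot":[0,0,0],"gripper":85},
    {"xyz":[61,51,0],"rot":[0,0,0],"gripper":85},
    {"xyz":[90,76,0],"rot":[0,0,0],"gripper":85},
    {"xyz":[112,94,0],"rot":[0,0,0],"gripper":85},
    {"xyz":[119,100,0],"rot":[0,0,0],"gripper":85},
  ],
)

```text
time_s: 2.23
eef_pos: [0.5801, 0.2626, 0.3033]
eef_rot: [-0.002, 0.595, 0.803, 0.002]
force: [-0.2, 1.7, -0.2]
grip_width: 0.0853
grip_force: 0.0
```

Emit:
move_arm(
  targets=[
    {"xyz":[0,0,0],"rot":[0,0,0],"gripper":85},
    {"xyz":[0,0,0],"rot":[0,0,0],"gripper":85},
    {"xyz":[0,0,0],"rot":[0,0,0],"gripper":85},
    {"xyz":[0,0,0],"rot":[0,0,0],"gripper":85},
    {"xyz":[0,0,0],"rot":[0,0,0],"gripper":85},
  ],
)

```text
time_s: 2.65
eef_pos: [0.5807, 0.2548, 0.3042]
eef_rot: [0.0, 0.599, 0.801, -0.0]
force: [0.4, -0.4, -0.2]
grip_width: 0.0849
grip_force: 0.0
```

```bash
cat >> h.py <<'E'
def wproj(P):
    p,r,s=pose();m=ctrl.camera_model('wrist');T=np.array(m['T_tool_cam']);K=m['intrinsics']
    t=r.inv().apply(np.array(P)-p);c=(T[:3,:3].T@(t-T[:3,3]))*[1,-1,-1]
    rr=np.hypot(c[0],c[1]);th=np.arctan2(rr,c[2]);return K[0,0]*th*c[:2]/rr+[K[0,2],K[1,2]]
E
python3 - <<'E'
from h import *
p,r,s=pose();print(s['time_s'],p)
im=ctrl.grab_frame('wrist')
for z in(.19,.08):
    q=wproj([.581,.2585,z]);print(z,q);cv2.circle(im,tuple(int(round(v)) for v in q),3,(255,0,255),1)
q=wproj([.601,.192,.15]);cv2.circle(im,tuple(int(round(v)) for v in q),3,(0,255,0),1);print(q)
cv2.imwrite('pics/w1.png',cv2.resize(im,None,fx=1.5,fy=1.5))
cv2.imwrite('pics/w1raw.png',im)
E
```

```text
2.65 [0.5807 0.2548 0.3042]
0.19 [255.486  214.2256]
0.08 [254.8848 175.4174]
[255.5116 271.6173]
```

View pics/w1.png

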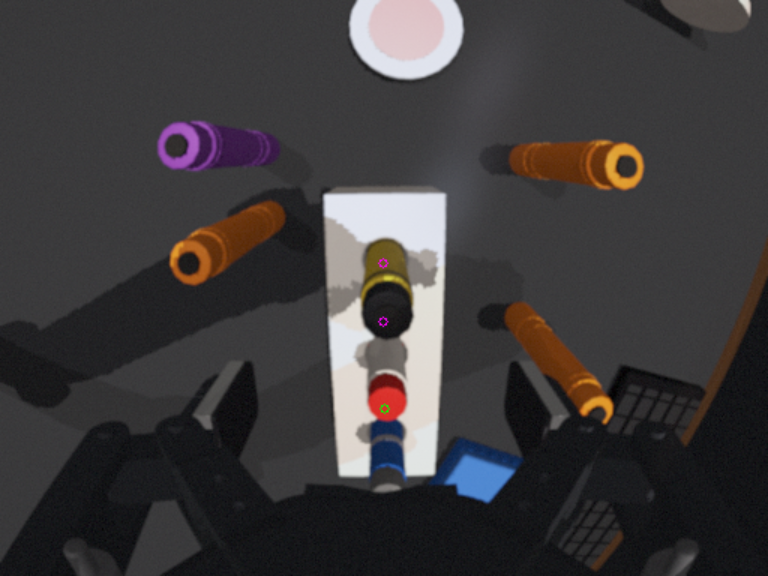

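The lamp cap is centred at about (387,312) in the enlarged wrist view (predicted 383,321), a few mm off. The jaws straddle the row and the decoys are clear. Checking that the arm has settled.

Run:
```python
from h import *
p,r,s=pose();print(s['time_s'],p,s['qd'])
im=ctrl.grab_frame('wrist')
g=cv2.cvtColor(im,cv2.COLOR_BGR2GRAY)[185:235,235:285]
_,b=cv2.threshold(g,45,255,cv2.THRESH_BINARY_INV)
n,l,st,c=cv2.connectedComponentsWithStats(b)
for i in range(1,n):
    if st[i,4]>80:print(st[i]+[235,185,0,0,0],c[i]+[235,185])
q0=wproj([.581,.2585,.19]);print(q0)
x=r.apply([1,0,0])*.001;y=r.apply([0,1,0])*.001
print(wproj(np.r_[.581,.2585,.19]+x)-q0,wproj(np.r_[.581,.2585,.19]+y)-q0, wproj(np.r_[.581,.2585,.17])-q0)
```

```text
2.7 [0.5806 0.2552 0.3043] [-0.0057  0.0041 -0.006  -0.0056 -0.0004 -0.0003 -0.0008]
[242 189  33  38 976] [257.6168 206.8361]
[255.3738 214.7305]
[ 0.0026 -1.4144] [ 1.5133 -0.0007] [-0.1425 -9.899 ]
```

Emit:
move_arm(
  targets=[
    {"xyz":[6,3,10],"rot":[0,0,0],"gripper":85},
    {"xyz":[6,3,25],"rot":[0,0,0],"gripper":85},
    {"xyz":[6,3,45],"rot":[0,0,0],"gripper":85},
    {"xyz":[6,3,55],"rot":[0,0,0],"gripper":85},
    {"xyz":[6,3,60],"rot":[0,0,0],"gripper":85},
  ],
)

```text
time_s: 3.17
eef_pos: [0.5808, 0.2629, 0.2414]
eef_rot: [-0.001, 0.598, 0.802, -0.002]
force: [0.1, 0.4, -0.2]
grip_width: 0.0846
grip_force: 0.0
```

Emit:
move_arm(
  targets=[
    {"xyz":[0,0,10],"rot":[0,0,0],"gripper":85},
    {"xyz":[0,0,20],"rot":[0,0,0],"gripper":85},
    {"xyz":[0,0,30],"rot":[0,0,0],"gripper":85},
    {"xyz":[0,0,36],"rot":[0,0,0],"gripper":85},
    {"xyz":[0,0,38],"rot":[0,0,0],"gripper":85},
  ],
)

```text
time_s: 3.58
eef_pos: [0.5812, 0.2631, 0.2045]
eef_rot: [-0.0, 0.598, 0.802, -0.001]
force: [0.3, 0.2, 0.6]
grip_width: 0.0849
grip_force: 0.0
```

Run:
```python
from h import *
p,r,s=pose();print(s['time_s'],p,s['force'],r.as_matrix())
im=ctrl.grab_frame('wrist')
cv2.imwrite('pics/w2.png',im)
```

```text
3.5833 [0.5812 0.2631 0.2045] [0.3205 0.1648 0.6233] [[-0.2852  0.9585 -0.0019]
 [ 0.9585  0.2852 -0.001 ]
 [-0.0005 -0.0021 -1.    ]]
```

View pics/w2.png

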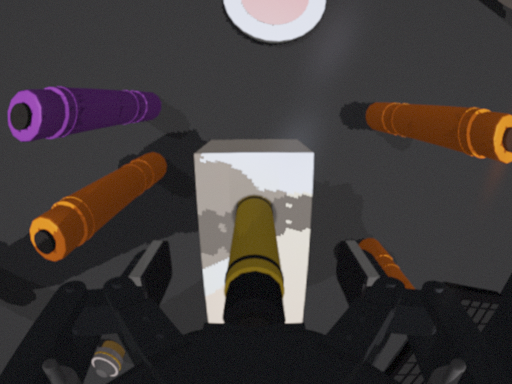

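Lamp is centred between the pads (x≈254, pads at 150/360). Close.

Emit:
move_arm(
  targets=[
    {"xyz":[0,0,0],"rot":[0,0,0],"gripper":15},
    {"xyz":[0,0,0],"rot":[0,0,0],"gripper":15},
    {"xyz":[0,0,0],"rot":[0,0,0],"gripper":15},
    {"xyz":[0,0,0],"rot":[0,0,0],"gripper":15},
    {"xyz":[0,0,0],"rot":[0,0,0],"gripper":15},
  ],
  newtons=80,
)

```text
time_s: 4.05
eef_pos: [0.5817, 0.2635, 0.2064]
eef_rot: [0.0, 0.598, 0.802, 0.0]
force: [-0.1, 1.4, 12.2]
grip_width: 0.0249
grip_force: 32.4
```

Emit:
move_arm(
  targets=[
    {"xyz":[0,0,0],"rot":[0,0,0],"gripper":15},
    {"xyz":[0,0,0],"rot":[0,0,0],"gripper":15},
    {"xyz":[0,0,0],"rot":[0,0,0],"gripper":15},
    {"xyz":[0,0,0],"rot":[0,0,0],"gripper":15},
    {"xyz":[0,0,0],"rot":[0,0,0],"gripper":15},
  ],
)

```text
time_s: 4.47
eef_pos: [0.5818, 0.2637, 0.2066]
eef_rot: [0.0, 0.598, 0.802, 0.0]
force: [-0.3, 0.0, 4.0]
grip_width: 0.0244
grip_force: 78.7
```

Emit:
move_arm(
  targets=[
    {"xyz":[0,0,-6],"rot":[0,0,0],"gripper":15},
    {"xyz":[0,0,-14],"rot":[0,0,0],"gripper":15},
    {"xyz":[0,0,-24],"rot":[0,0,0],"gripper":15},
    {"xyz":[0,0,-34],"rot":[0,0,0],"gripper":15},
    {"xyz":[0,0,-44],"rot":[0,0,0],"gripper":15},
  ],
)

```text
time_s: 4.88
eef_pos: [0.5817, 0.2634, 0.251]
eef_rot: [0.0, 0.598, 0.802, 0.0]
force: [-0.2, 0.0, -0.7]
grip_width: 0.0244
grip_force: 78.4
```

Emit:
move_arm(
  targets=[
    {"xyz":[0,0,-14],"rot":[0,0,0],"gripper":15},
    {"xyz":[0,0,-30],"rot":[0,0,0],"gripper":15},
    {"xyz":[0,0,-48],"rot":[0,0,0],"gripper":15},
    {"xyz":[0,0,-68],"rot":[0,0,0],"gripper":15},
    {"xyz":[0,0,-86],"rot":[0,0,0],"gripper":15},
  ],
)

```text
time_s: 5.3
eef_pos: [0.5815, 0.2635, 0.338]
eef_rot: [0.0, 0.598, 0.802, 0.001]
force: [0.4, -0.3, -2.0]
grip_width: 0.0242
grip_force: 78.5
```

Run:
```python
from h import *
p,r,s=pose();print(s['time_s'],p,s['force'],s['grip_width'],s['grip_force'],s['joint_pos'])
a=ctrl.grab_frame('side');cv2.imwrite('pics/s1.png',a)
l=p+r.apply([0,0,.184]);print(l,proj('side',l),proj('side',p+r.apply([0,0,.054])))
b=ctrl.grab_frame('wrist')
cv2.imwrite('pics/s2.png',np.hstack([cv2.resize(a[80:272,190:340],(300,384),interpolation=cv2.INTER_CUBIC),b[:, 6:506]]))
spec=np.r_[.5595,-.2512,.042];th=np.radians(21.3);sx=np.r_[np.cos(th),np.sin(th),0];sy=np.r_[-sx[1],sx[0],0]
z=-(sy+[0,0,1])/2**.5
Rt=R.from_matrix(np.c_[np.cross(sx,z),sx,z]);tcp=spec-z*.288
print('target',tcp,delta(tcp,Rt))
```

```text
5.3 [0.5815 0.2635 0.338 ] [ 0.4092 -0.3177 -1.9774] 0.02416315309769488 78.45548629760742 [-0.1652  0.6146 -0.5277  1.3999  0.3156  1.2099 -0.4347]
[0.5817 0.2636 0.154 ] [248.3557 144.1398] [247.6412 105.6147]
target [ 0.4855 -0.0615  0.2456] (array([-285.1082, -186.786 ,   92.6712]), array([ -1.4012, -45.0758,  -4.6828]))
```

View pics/s2.png

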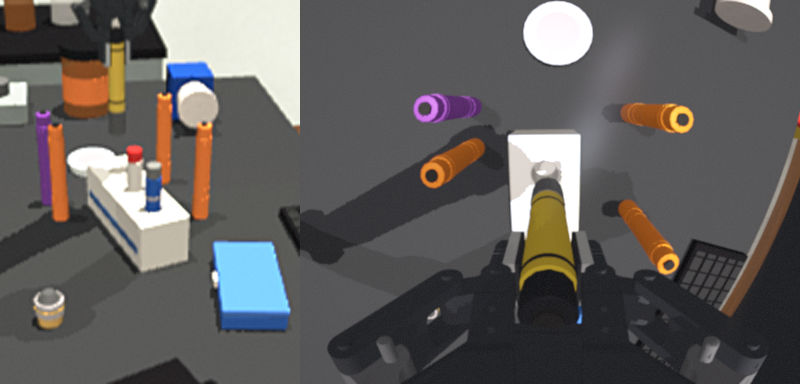

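The lamp is out of the rack and hangs straight, lens at about z=0.15. I'll raise it further to clear the marker and blower, then carry it.

Emit:
move_arm(
  targets=[
    {"xyz":[0,0,-20],"rot":[0,0,0],"gripper":15},
    {"xyz":[0,0,-45],"rot":[0,0,0],"gripper":15},
    {"xyz":[0,0,-62],"rot":[0,0,0],"gripper":15},
    {"xyz":[-12,-8,-62],"rot":[0,0,0],"gripper":15},
    {"xyz":[-34,-22,-62],"rot":[0,0,0],"gripper":15},
  ],
)

```text
time_s: 5.82
eef_pos: [0.5693, 0.228, 0.3982]
eef_rot: [-0.001, 0.595, 0.803, 0.002]
force: [1.1, -0.1, -1.8]
grip_width: 0.0241
grip_force: 78.8
```

Emit:
move_arm(
  targets=[
    {"xyz":[-25,-16,0],"rot":[0,0,0],"gripper":15},
    {"xyz":[-50,-33,0],"rot":[0,0,0],"gripper":15},
    {"xyz":[-75,-49,0],"rot":[0,0,0],"gripper":15},
    {"xyz":[-100,-66,0],"rot":[0,0,0],"gripper":15},
    {"xyz":[-125,-82,0],"rot":[0,0,0],"gripper":15},
  ],
)

```text
time_s: 6.23
eef_pos: [0.5261, 0.0798, 0.397]
eef_rot: [-0.001, 0.598, 0.802, -0.001]
force: [0.5, -0.7, -2.5]
grip_width: 0.0242
grip_force: 78.8
```

Emit:
move_arm(
  targets=[
    {"xyz":[-25,-16,0],"rot":[0,0,0],"gripper":15},
    {"xyz":[-50,-33,0],"rot":[0,0,0],"gripper":15},
    {"xyz":[-75,-49,0],"rot":[0,0,0],"gripper":15},
    {"xyz":[-95,-62,0],"rot":[0,0,0],"gripper":15},
    {"xyz":[-110,-72,0],"rot":[0,0,0],"gripper":15},
  ],
)

```text
time_s: 6.65
eef_pos: [0.4883, -0.0475, 0.397]
eef_rot: [-0.0, 0.599, 0.801, -0.001]
force: [0.3, -0.8, -1.2]
grip_width: 0.0244
grip_force: 78.8
```

```bash
cat >> h.py <<'E'
spec=np.r_[.5595,-.2512,.042];th=np.radians(21.3);sx=np.r_[np.cos(th),np.sin(th),0];sy=np.r_[-sx[1],sx[0],0]
z=-(sy+[0,0,1])/2**.5
Rt=R.from_matrix(np.c_[np.cross(sx,z),sx,z]);tcp=spec-z*.2866
E
python3 - <<'E'
from h import *
p,r,s=pose();print(s['time_s'],p,s['grip_width'],s['joint_pos'],delta(tcp,Rt),tcp)
print(R.from_matrix(r.as_matrix()).as_matrix())
E
```

```text
6.65 [ 0.4883 -0.0475  0.397 ] 0.024363059885243406 [ 0.4437  0.3161 -0.534   1.707   0.1743  1.1681  0.1483] (array([-13.4662,  -6.1022, 152.3924]), array([ -2.0733, -44.9349,  -4.6075])) [ 0.4859 -0.0624  0.2447]
[[-0.282   0.9594 -0.0022]
 [ 0.9594  0.282  -0.0014]
 [-0.0008 -0.0026 -1.    ]]
```

Emit:
move_arm(
  targets=[
    {"xyz":[-3,-1,0],"rot":[-0.2,-4,-0.4],"gripper":15},
    {"xyz":[-6,-2,0],"rot":[-0.4,-9,-0.9],"gripper":15},
    {"xyz":[-9,-4,0],"rot":[-0.6,-14,-1.4],"gripper":15},
    {"xyz":[-12,-5,0],"rot":[-0.9,-19,-1.9],"gripper":15},
    {"xyz":[-13,-6,0],"rot":[-1.1,-24,-2.4],"gripper":15},
  ],
)

```text
time_s: 7.07
eef_pos: [0.4871, -0.0593, 0.3975]
eef_rot: [0.174, 0.568, 0.796, -0.118]
force: [-0.6, 0.5, -1.5]
grip_width: 0.0242
grip_force: 78.6
```

Run:
```python
from h import *
p,r,s=pose();print(s['time_s'],p,s['grip_width'],s['joint_pos'],delta(tcp+[0,0,.08],Rt))
```

```text
7.0667 [ 0.4871 -0.0593  0.3975] 0.02419320991039571 [ 0.2377  0.2608 -0.4525  1.8312  0.6079  1.0875 -0.1591] (array([27.5466, -2.8685, 67.4814]), array([ -0.786 , -20.7633,  -2.1223]))
```

Emit:
move_arm(
  targets=[
    {"xyz":[5,0,13],"rot":[-0.2,-5,-0.5],"gripper":15},
    {"xyz":[11,-1,27],"rot":[-0.4,-10,-1.0],"gripper":15},
    {"xyz":[17,-2,42],"rot":[-0.6,-14,-1.5],"gripper":15},
    {"xyz":[23,-3,57],"rot":[-0.7,-18,-1.8],"gripper":15},
    {"xyz":[27,-3,67],"rot":[-0.8,-20.8,-2.1],"gripper":15},
  ],
)

```text
time_s: 7.48
eef_pos: [0.485, -0.0613, 0.3235]
eef_rot: [0.315, 0.52, 0.764, -0.216]
force: [-0.2, -0.2, -1.4]
grip_width: 0.0245
grip_force: 78.7
```

Run:
```python
from h import *
p,r,s=pose();print(s['time_s'],p,s['grip_width'],s['joint_pos'],delta(tcp,Rt))
```

```text
7.4833 [ 0.485  -0.0613  0.3235] 0.024547337952734505 [ 0.0016  0.3748 -0.355   2.0686  1.1198  1.0694 -0.7115] (array([54.6454,  0.5497, 56.8669]), array([ 0.0204, -0.1438,  0.1853]))
```

Emit:
move_arm(
  targets=[
    {"xyz":[10,0,10],"rot":[0,0,0],"gripper":15},
    {"xyz":[21,0,21],"rot":[0,0,0],"gripper":15},
    {"xyz":[34,0,35],"rot":[0,0,0],"gripper":15},
    {"xyz":[44,1,46],"rot":[0,0,0],"gripper":15},
    {"xyz":[50,1,52],"rot":[0,0,0],"gripper":15},
  ],
)

```text
time_s: 7.9
eef_pos: [0.4869, -0.0625, 0.2512]
eef_rot: [0.313, 0.521, 0.764, -0.215]
force: [-0.3, -0.1, -0.9]
grip_width: 0.0242
grip_force: 78.7
```

Emit:
move_arm(
  targets=[
    {"xyz":[2,0,2],"rot":[0,0,0],"gripper":15},
    {"xyz":[3,0,3],"rot":[0,0,0],"gripper":15},
    {"xyz":[3,0,3],"rot":[0,0,0],"gripper":15},
    {"xyz":[3,0,3],"rot":[0,0,0],"gripper":15},
    {"xyz":[3,0,3],"rot":[0,0,0],"gripper":15},
  ],
)

```text
time_s: 8.32
eef_pos: [0.4879, -0.0626, 0.25]
eef_rot: [0.315, 0.522, 0.763, -0.214]
force: [0.3, -0.2, -1.0]
grip_width: 0.0243
grip_force: 78.7
```

Run:
```python
from h import *
p,r,s=pose();print(s['time_s'],p,s['grip_width'],s['joint_pos'],delta(tcp,Rt),s['qd'])
print([ (n,proj(n,p+r.apply([0,0,.1866])),proj(n,p+r.apply([0,0,.054])),proj(n,spec)) for n in('side','top')])
print('w',wproj(p+r.apply([0,0,.1866])),wproj(spec))
a=ctrl.grab_frame('side');b=ctrl.grab_frame('wrist');t=ctrl.grab_frame('top')
for n,i in zip('swt',(a,b,t)):cv2.imwrite(f'pics/f_{n}.png',i)
q=cv2.resize(a[190:330,190:330],(400,400),interpolation=cv2.INTER_CUBIC);w=cv2.resize(t[140:250,250:360],(400,400),interpolation=cv2.INTER_CUBIC)
cv2.imwrite('pics/f.png',np.hstack([q,w]))
```

```text
8.3167 [ 0.4879 -0.0626  0.25  ] 0.024319774894107554 [-0.0281  0.5049 -0.3243  2.146   1.2651  1.0044 -0.9428] (array([ 4.4163, -1.8195,  3.0835]), array([ 0.0873, -0.1616, -0.0938])) [-0.0013 -0.0004  0.0009  0.001   0.     -0.0008 -0.0025]
[('side', array([248.4572, 239.5558]), array([229.6003, 186.0079]), array([262.3488, 283.5049])), ('top', array([317.084, 217.135]), array([291.6655, 227.3448]), array([333.5695, 211.2405]))]
w [253.6386 188.9118] [251.8785 163.0024]
```

View pics/f.png

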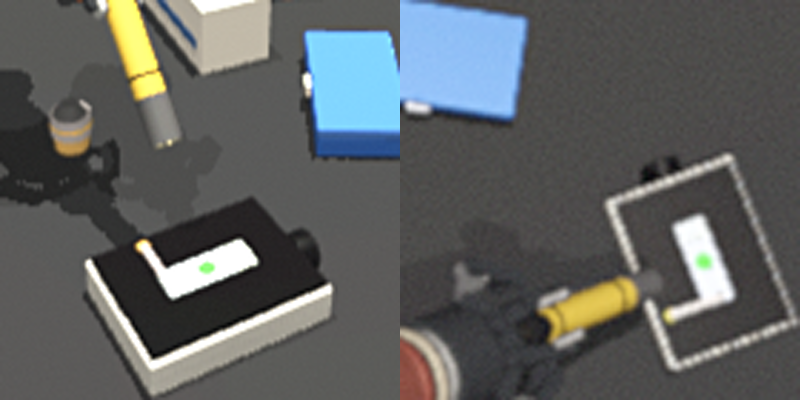

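View pics/f_w.png

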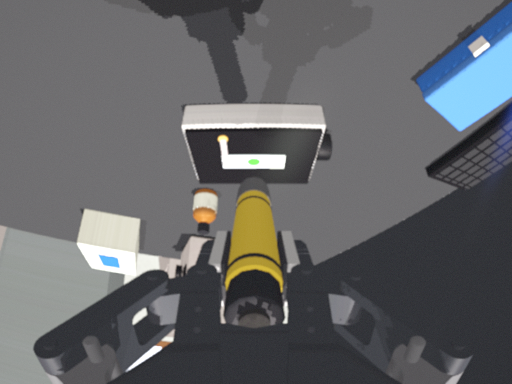

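Both fixed views match the predicted lens (side 248,240) and specimen (262,283); the wrist view has the slide's long side square to the lamp. A small final correction remains.

Emit:
move_arm(
  targets=[
    {"xyz":[1.5,0,1],"rot":[0,0,0],"gripper":15},
    {"xyz":[3,-0.5,2],"rot":[0,0,0],"gripper":15},
    {"xyz":[4,-1,3],"rot":[0,0,0],"gripper":15},
    {"xyz":[4,-1,3],"rot":[0,0,0],"gripper":15},
    {"xyz":[4,-1,3],"rot":[0,0,0],"gripper":15},
  ],
)

```text
time_s: 8.88
eef_pos: [0.4864, -0.0624, 0.2442]
eef_rot: [0.315, 0.522, 0.763, -0.215]
force: [0.5, -0.2, -1.5]
grip_width: 0.0245
grip_force: 78.7
```

Emit:
move_arm(
  targets=[
    {"xyz":[0,0,0],"rot":[0,0,0],"gripper":15},
    {"xyz":[0,0,0],"rot":[0,0,0],"gripper":15},
    {"xyz":[0,0,0],"rot":[0,0,0],"gripper":15},
    {"xyz":[0,0,0],"rot":[0,0,0],"gripper":15},
    {"xyz":[0,0,0],"rot":[0,0,0],"gripper":15},
  ],
)

```text
time_s: 9.3
eef_pos: [0.4866, -0.0624, 0.2445]
eef_rot: [0.315, 0.522, 0.763, -0.215]
force: [0.3, -0.2, -0.3]
grip_width: 0.0245
grip_force: 78.7
```

Run:
```python
from h import *
p,r,s=pose();d=delta(tcp,Rt);print(s['time_s'],p,s['grip_force'],d,abs(np.array(s['qd'])).max())
l=p+r.apply([0,0,.1866]);print(l,np.linalg.norm(l-spec),proj('side',l))
if np.linalg.norm(d[0])<6 and np.linalg.norm(d[1])<2 and abs(np.array(s['qd'])).max()<.02: print(ctrl.sign_off())
```

```text
9.3 [ 0.4866 -0.0624  0.2445] 78.73127818107605 (array([ 0.0431, -0.6238, -0.3249]), array([ 0.0357, -0.1659, -0.0441])) 0.0014793255616561613
[ 0.5345 -0.1849  0.1121] 0.0996802080969932 [247.8317 241.4446]
the job is handed in; nothing more can be done
None
```

The job is handed in at 9.3 s: the lamp was drawn straight up out of the rack, then tilted, and is held still at about 45° with its lens about 10 cm from the specimen, square across the slide's long side; no verdict was returned.

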